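Complete a gift tote at the market stall

TASK

The wooden gift tote is to hold one jar of each shape (tall, squat and six-sided), but one bay is still empty: see which shape is missing, take a jar of that shape from the stock board and stand it upright in the empty bay; it has to go in from the side, over the lowered flap and under the carrying handle. Then swing the flap up until it is fully shut and let go. Leave the other stock jars and everything else on the counter where they stand, and knock no jar over.

Things in the scene. Friction and masses are not known exactly. Their poses are not given: they have to be found in the camera images.
- tote: pine gift tote, fixed, 90 mm deep (its x), 312 mm long (its y), left or right of the robot's midline; origin: under the middle of its robot-side edge, at table height; +x points to the customers. Floor top 20 mm above the table. Three bays in a row, centres at x = 45, y = -98, 0, +98 mm, each 92 mm wide and 85 mm deep (x 0 to 85 mm); dividers rise 35 mm, the fixed +x rail 32 mm over the floor. The robot's side is the drop flap
- tote_handle (a point): middle of the tote's carrying handle, on its axis 167 mm above the table: a round bar 18 mm thick along the tote's y over the middle of all the bays, so a gripper cannot come straight down into a bay. It joins end boards 12 mm thick, 185 mm high (90 mm deep up to 95 mm, 50 mm deep above)
- flap_hinge (a point): middle of the flap's hinge line, which runs along the tote's y: straight above the tote's origin, 20 mm above the table, level with the tote's floor
- flap_tab (a point): centre of the flap's pull tab, 89 mm from the hinge line, at the middle of the flap's free edge: a board 40 mm wide (along the tote's y), 10 mm thick, from 75 to 103 mm from the hinge line. With the flap down it lies 10 to 20 mm above the table, pointing at the robot
- flap (a joint): angle of the flap in rad: 1.57 open and level (its start, on a stop), 0 shut upright. A pine board 284 mm long, 75 mm from hinge line to free edge (without the tab), 10 mm thick, 0.14 kg. Open, its inner face lies flush with the tote's floor, 20 mm above the table, and carries a jar. The hinge is stiff (0.09 N m): the flap stays at any angle
- bay_a (a point): middle of the tote's bay at x = 45 mm, y = -98 mm in the tote's frame, on its floor, 20 mm above the table; a card liner under 1 mm thick lies there
- bay_b (a point): middle of the tote's bay at x = 45 mm, y = 0 in the tote's frame, on its floor, 20 mm above the table; a card liner under 1 mm thick lies there
- bay_c (a point): middle of the tote's bay at x = 45 mm, y = +98 mm in the tote's frame, on its floor, 20 mm above the table; a card liner under 1 mm thick lies there
- tall_jar1: a tall slim round jar, 54 mm in diameter, 108 mm high (glass 90 mm, then a brass-coloured cap 50 mm in diameter, 18 mm high), 0.22 to 0.40 kg; origin at the centre of its underside. At the start it stands upright, in one of the tote's bays or on the stock board
- tall_jar2: a tall slim round jar, 54 mm in diameter, 108 mm high (glass 90 mm, then a brass-coloured cap 50 mm in diameter, 18 mm high), 0.22 to 0.40 kg; origin at the centre of its underside. At the start it stands upright, in one of the tote's bays or on the stock board
- squat_jar1: a squat round jar, 68 mm in diameter, 60 mm high (glass 44 mm, then a cap 66 mm in diameter, 16 mm high), 0.22 to 0.40 kg; origin at the centre of its underside. At the start it stands upright, in one of the tote's bays or on the stock board
- squat_jar2: a squat round jar, 68 mm in diameter, 60 mm high (glass 44 mm, then a cap 66 mm in diameter, 16 mm high), 0.22 to 0.40 kg; origin at the centre of its underside. At the start it stands upright, in one of the tote's bays or on the stock board
- hex_jar1: a six-sided jar, 58 mm across the flats and 67 mm across the corners, 84 mm high (glass 67 mm, then a round cap 54 mm in diameter, 17 mm high); corners lie at 0, 60, 120.. degrees from its own x axis, 0.22 to 0.40 kg; origin at the centre of its underside. At the start it stands upright, in one of the tote's bays or on the stock board
- hex_jar2: a six-sided jar, 58 mm across the flats and 67 mm across the corners, 84 mm high (glass 67 mm, then a round cap 54 mm in diameter, 17 mm high); corners lie at 0, 60, 120.. degrees from its own x axis, 0.22 to 0.40 kg; origin at the centre of its underside. At the start it stands upright, in one of the tote's bays or on the stock board
- board: stock board, 250 x 250 mm, 20 mm thick, fixed, on the other side of the midline from the tote; origin at the centre of its underside. Four jars stand on it near x, y = +-62.5 mm in its frame; which jar stands where varies
- card_reader: white card reader 112 x 74 x 24 mm, lying near the robot on the midline; a bystander; origin on its underside
- stamp: self-inking stamp 46 x 32 x 76 mm, standing behind the tote and board; a bystander; origin on its underside
- tumbler: glass tumbler, 74 mm wide, 75 mm high, at the back; a bystander; origin on its underside
- parcel_tape: roll of parcel tape, 96 mm wide, 48 mm high, lying at the back; a bystander; origin on its underside
- mug: white mug, 80 mm wide, 92 mm high, at the robot's right; a bystander; origin on its underside
- tea_tin: tin, 84 mm wide, 85 mm high, at the robot's left; a bystander; origin on its underside
- tasting_spoon: spoon, 170 mm long, lying at the robot's left; a bystander; origin on its underside
Things that resemble listed ones, but are neither listed nor needed, are in the scene too. Leave any green, red or turquoise look-alike of the squat_jar1 alone.

How it is judged:
By the outcome, as a careful person would: the job done as asked, in the order asked, and still so for the second after the job is handed in, with the robot touching nothing.
It also fails if it takes over 72 s, if anything falls off the work surface, if the arm or the gripper's body presses on something with over 40 N, if the wrist force passes 120 N, or if a joint passes its speed limit or range.

ROBOT

A 7-joint arm with a two-finger parallel gripper is mounted at the origin on the work surface. World frame = base frame: x ahead of the robot, y to its left, z up, the work surface at z = 0. Lengths are in mm, angles in rad, forces in N, time in s.
With the tool pointing down it reaches from about 400 to 875 mm from the base axis. Payload 19.3 kg.
Tool frame: the origin (TCP) lies at the very end of the fingers, on their centre line; the grasp point (between the pads) lies 19 mm behind it (grip_point_offset is the z of the grasp point in the tool frame, in mm); z points along the fingers, y is the line along which they close (so a half turn about z gives the same grasp; the last joint's range is limited). The gripper opens to 85 mm and grips with 20 to 120 N. Pads are 22 mm wide; open, the fingers measure 114 mm over their backs; the gripper's body (76 mm by 85 mm) begins 54 mm behind the grasp point. The pads swing forward as they close: fully open they stand 13 mm farther back than shut.
Start: joints at [-1.202, 0.521, -0.036, 1.599, 0.021, 1.021, -0.113], TCP at [265.55, 565.772, 231.291] pointing down, gripper open.
Joint ranges: [-2.91, 2.91], [-0.3, 2.13], [-1.5, 1.42], [0.17, 2.43], [-1.26, 4.41], [0.16, 1.93], [-2.52, 2.52]. Speed limits (rad/s): [1.89, 1.89, 2.39, 2.39, 3.01, 3.01, 3.01].

INTERFACE

Orientations are given as a 3x3 rotation matrix whose columns are the frame's x, y, z axes.
In Python, from workcell import movep, movel, goto_joints, open_gripper, clamp, wait, inverse_kinematics, read_state, camera, PlanningError, finish_job, grip_point_offset gives the robot as it stands. Calls block until the motion is done:
- movep(position, orientation): joint-space move of the TCP to a pose.
- movel(position, frame=None, max_speed=150, guard=None): straight line of the TCP; frame=None keeps the orientation; max_speed is the mean speed in mm/s. With guard (N) it stops when the force on the tool has changed by that much, and returns True; else False.
- goto_joints(angles): joint-space move.
- open_gripper() and clamp(): open the fingers fully, or close them until they stop; the grip force is fixed at half the most.
- wait(seconds).
- inverse_kinematics(position, orientation): joint angles nearest the present ones, or None.
- read_state(): the state.
- camera(name): name is "scene" or "top" or "wrist"; returns a dict with "image" (384x512x3 uint8, blue, green, red), "range_z" (384x512 float32, mm along the optical axis (not along the pixel's ray), 0 where there is no reading), "fx", "fy", "cx", "cy" (pixels), "cam_to_world" (4x4, takes a point from camera to world coordinates). Camera axes: x right, y up, looking along -z (the intrinsics and any distortion apply to the point x, -y, -z); pixel columns grow to the right and rows downward; lengths in mm; the calibration is good to about 2 mm. A picture is of the moment at which its call begins.
A pose or a line that the arm cannot do raises PlanningError and nothing moves.
- finish_job(): hands the job in; it is judged then, once.
The state is a dict: "time": time; "qpos": joint angles; "qvel": joint speeds; "joint_efforts": joint torques, N m; "eef_pos": TCP position; "tool_rot": TCP orientation; "ft_force": force on the tool from outside, world axes, zero at the start; "torque": the same for the moment, N m; "finger_gap": finger opening in mm; "gripper_force": force on a finger pad.
Only numpy, scipy, OpenCV 4.12 (cv2) and the standard library are available. Lean on these libraries where they do the work, as an engineer would, in place of code of your own. Each camera call takes 0.05 s, during which the arm holds its last target. There are 200 camera calls.

## Working session

There is one attempt and no reset: what is moved stays moved. The work goes in short steps, each a Python script; the robot and the scene stay as the last script left them, time stands still between calls to the robot, and variables do not carry over. Pictures are saved under pics/ and viewed, at most 10 in all, crops included, and the job is handed in when it is done.

```bash
mkdir -p pics; cat > h.py <<'E'
import numpy as np, cv2
from workcell import *
def cloud(c):
    v,u=np.mgrid[0:384,0:512]; z=c["range_z"]
    p=np.stack([(u-c["cx"])/c["fx"]*z,-(v-c["cy"])/c["fy"]*z,-z,np.ones_like(z)],-1)
    return (p@np.array(c["cam_to_world"]).T)[...,:3]
E
python3 - <<'E'
from h import *
for n in("top","scene"):
    c=camera(n); cv2.imwrite(f"pics/{n}.png",cv2.resize(c["image"],(800,600),interpolation=cv2.INTER_CUBIC))
    np.savez(f"{n}.npz",img=c["image"],P=cloud(c),z=c["range_z"]); print(n,{k:c[k] for k in c if k not in("image","range_z")})
s=read_state();print(s["time"],s["tool_rot"],grip_point_offset)
E
```

```text
top {'fx': 374.7431395201722, 'fy': 374.7431395201722, 'cx': 252.1929482356285, 'cy': 189.61741072711064, 'cam_to_world': array([[-2.79374975e-02,  9.90021262e-01, -1.38120948e-01,
         3.93621923e+02],
       [-9.99416456e-01, -3.03807948e-02, -1.56126794e-02,
        -3.86351204e+01],
       [-1.96531087e-02,  1.37604170e-01,  9.90292304e-01,
         1.21310246e+03],
       [ 0.00000000e+00,  0.00000000e+00,  0.00000000e+00,
         1.00000000e+00]])}
scene {'fx': 350.70514982310453, 'fy': 350.70514982310453, 'cx': 247.89497543668315, 'cy': 194.1092367940316, 'cam_to_world': array([[ 7.25256942e-01, -5.12925910e-01,  4.59248712e-01,
         1.06694464e+03],
       [ 6.88261301e-01,  5.56902619e-01, -4.64925644e-01,
        -5.27237035e+02],
       [-1.72844019e-02,  6.53273667e-01,  7.56924544e-01,
         9.65384169e+02],
       [ 0.00000000e+00,  0.00000000e+00,  0.00000000e+00,
         1.00000000e+00]])}
0.1 [[-9.05229053e-01  4.24923802e-01 -3.51660520e-04]
 [ 4.24923939e-01  9.05228555e-01 -9.53723427e-04]
 [-8.69266396e-05 -1.01276713e-03 -9.99999483e-01]] -18.700000000000003
```

View pics/top.png

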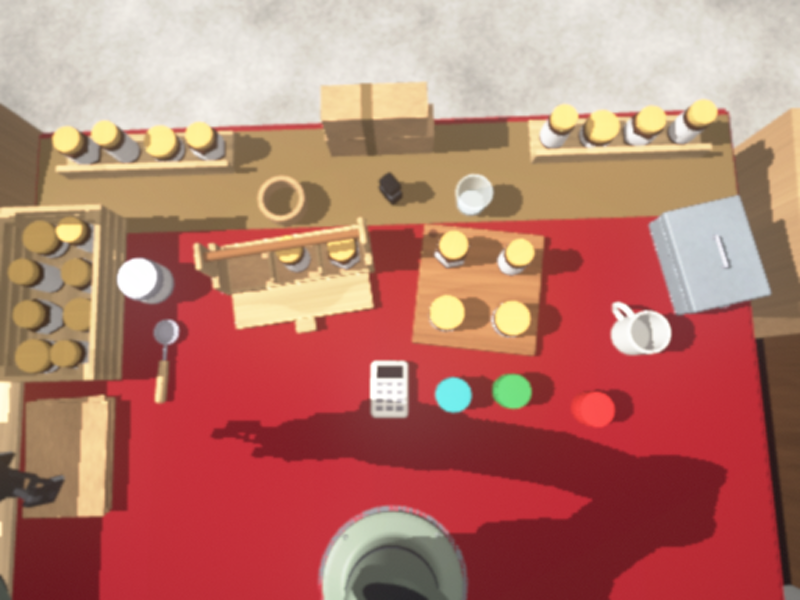

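View pics/scene.png

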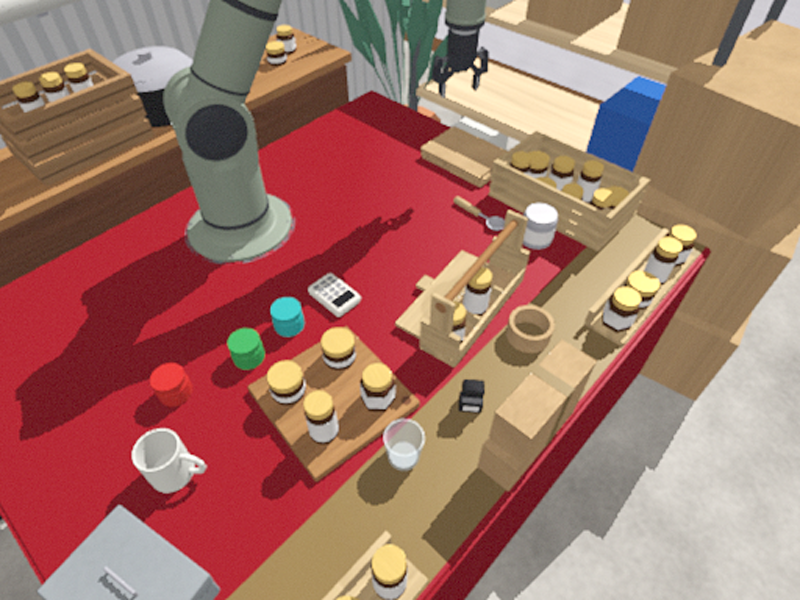

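The tote (800x600 top view, 200–375, 220–330) has its left bay (245,270) empty; jars stand at (293,252) and (343,248). On the board there are caps at (447,312), (513,318), (453,245) and (519,255). The near two look squat. The turquoise, green and red look-alikes are at (453,395), (512,391) and (595,408). I'll confirm with cap heights and a crop.

```bash
python3 - <<'E'
from h import *
d=np.load("top.npz");P=d["P"];img=d["img"]
s=512/800
for n,(u,v) in dict(nl=(447,312),nr=(513,318),fl=(453,245),fr=(519,255),tb=(293,252),ta=(343,248)).items():
    u*=s;v*=s
    w=P[int(v)-22:int(v)+22,int(u)-22:int(u)+22].reshape(-1,3)
    c=P[int(v),int(u)]; 
    t=w[(abs(w[:,2]-c[2])<5)&(np.hypot(*(w[:,:2]-c[:2]).T)<45)]
    (x,y),r=cv2.minEnclosingCircle(t[:,:2].astype(np.float32))
    print(n,c.round(),"mean",t.mean(0).round(1),"circ",round(x,1),round(y,1),"r",round(r,1),len(t))
def rect(name,u0,u1,v0,v1,z0,z1):
    w=P[int(v0*s):int(v1*s),int(u0*s):int(u1*s)].reshape(-1,3);w=w[(w[:,2]>z0)&(w[:,2]<z1)]
    r=cv2.minAreaRect(w[:,:2].astype(np.float32)); print(name,len(w),r,w.mean(0).round(1)); print(cv2.boxPoints(r).round(1).tolist())
rect("flap",225,385,270,345,14,26)
rect("handle",195,380,215,275,155,182)
rect("board",405,555,220,360,14,26)
def rim(n,u0,u1,v0,v1,z0):
    w=P[int(v0*s):int(v1*s),int(u0*s):int(u1*s)].reshape(-1,3);w=w[w[:,2]>z0];print(n,w.min(0).round(),w.max(0).round())
rim("white tub",110,175,250,305,8);rim("reader",365,412,355,420,8);rim("tape",255,308,175,222,8);rim("turq",433,473,375,415,8);rim("green",490,533,372,412,8);rim("spoon",150,182,318,404,4)
rim("stamp",375,403,170,205,8)
t=cv2.resize(img[135:235,120:355],None,fx=3.4,fy=3.4,interpolation=cv2.INTER_CUBIC)[:300]
i2=np.load("scene.npz")["img"]; b=cv2.resize(i2[125:310,155:345],None,fx=3,fy=3,interpolation=cv2.INTER_CUBIC)
cv2.imwrite("pics/crop.png",b)
E
```

```text
nl [ 520. -123.   81.] mean [ 518.3 -122.4   81.8] circ 518.5 -122.5 r 32.3 349
nr [ 503. -248.   85.] mean [ 503.8 -249.1   82.7] circ 504.0 -249.3 r 32.7 269
fl [ 647. -135.  106.] mean [ 646.5 -139.3  105.6] circ 646.9 -139.3 r 26.6 244
fr [ 617. -259.  127.] mean [ 622.4 -261.2  129. ] circ 623.0 -260.9 r 24.8 207
tb [637. 170. 125.] mean [636.4 176.  127.9] circ 643.6 177.3 r 24.8 92
ta [648.  77. 105.] mean [644.7  78.1 105.7] circ 650.1 78.7 r 26.3 177
flap 2778 ((558.76806640625, 174.50889587402344), (302.46746826171875, 130.4013671875), 88.25953674316406) [569.3 180.4  21.7]
[[489.0, 25.299999237060547], [619.2999877929688, 21.399999618530273], [628.5, 323.70001220703125], [498.20001220703125, 327.70001220703125]]
handle 703 ((637.8472290039062, 180.1032257080078), (47.75668716430664, 316.0694885253906), 6.396927356719971) [638.6 184.3 175.2]
[[596.5, 334.5], [631.7000122070312, 20.399999618530273], [679.2000122070312, 25.700000762939453], [644.0, 339.79998779296875]]
board 4215 ((572.8326416015625, -194.3173065185547), (250.1882781982422, 250.89678955078125), 82.03924560546875) [ 568.3 -191.7   21.6]
[[431.29998779296875, -300.79998779296875], [679.7000122070312, -335.6000061035156], [714.4000244140625, -87.80000305175781], [465.8999938964844, -53.099998474121094]]
white tub [394. -39.   8.] [ 678.  554. 1213.]
reader [319. -44.   8.] [ 432.   31. 1213.]
tape [394. -39.   8.] [ 815.  262. 1213.]
turq [ 327. -170.    8.] [ 394.  -39. 1213.]
green [ 332. -279.    8.] [ 396.  -39. 1213.]
spoon [358. -39.   4.] [ 533.  490. 1213.]
stamp [394. -39.   8.] [ 807.    4. 1213.]
```

View pics/crop.png

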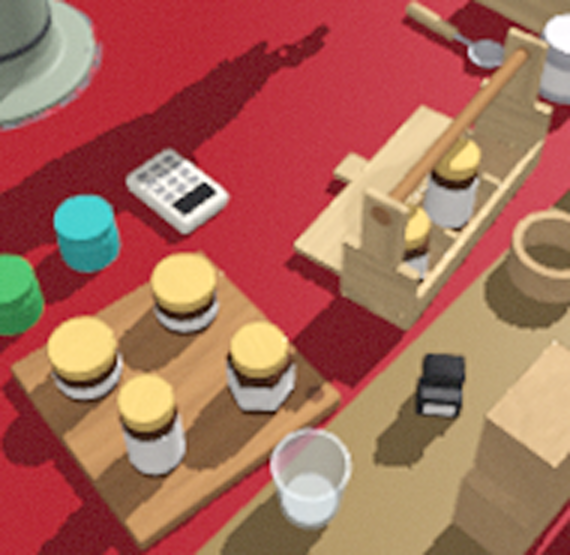

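The crop confirms it. The near board jars, at (185,290) and (85,358), are squat with cap tops at z≈82 and r≈33. The hex is at (262,365) and the tall at (152,425). The tote holds tall (middle bay) and hex (-y bay), so a squat jar is missing and +y bay_c is empty. Next I'll refine the tote pose and check IK for the plan: grasp the left squat jar, set it on the flap, push it in with a tilted tool, then lift the tab.

```bash
cat >> h.py <<'E'
import os,json
if os.path.exists("tote.json"):
    ox,oy,yaw=json.load(open("tote.json"))
    def W(x,y,z): return [ox+np.cos(yaw)*x-np.sin(yaw)*y, oy+np.sin(yaw)*x+np.cos(yaw)*y, z]
    def R(t,s=-1):   # tool tilted t deg forward (toward tote +x); s: sign of tool x
        ex=np.array([np.cos(yaw),np.sin(yaw),0]);ey=np.array([-np.sin(yaw),np.cos(yaw),0]);ez=np.array([0,0,1.])
        t=np.radians(t); Z=np.sin(t)*ex-np.cos(t)*ez; Y=ey*(-s); return np.stack([np.cross(Y,Z),Y,Z],1)
E
python3 - <<'E'
import json,numpy as np,cv2
d=np.load("top.npz");P=d["P"]
w=P[138:215,125:245].reshape(-1,3)
bar=w[(w[:,2]>160)&(w[:,2]<180)&(w[:,1]>50)&(w[:,1]<310)]
vx,vy,x0,y0=cv2.fitLine(bar[:,:2].astype(np.float32),cv2.DIST_HUBER,0,.01,.01).ravel()
if vy<0:vx,vy=-vx,-vy
yaw=np.arctan2(-vx,vy);print("bar",yaw,x0,y0,bar[:,2].max(),len(bar))
ex=np.array([np.cos(yaw),np.sin(yaw)]);ey=np.array([-ex[1],ex[0]])
o=np.array([x0,y0]);
e=w[(w[:,2]>178)&(w[:,2]<192)];f=w[(w[:,2]>12)&(w[:,2]<28)]
q=(e[:,:2]-o)@np.c_[ex,ey];print("ends rel bar",[ (k.min(0).round(1),k.max(0).round(1)) for k in(q[q[:,1]<0],q[q[:,1]>0]) ])
q=(f[:,:2]-o)@np.c_[ex,ey]
for b in np.arange(-150,170,20):
    k=q[(abs(q[:,1]-b)<10)];k=k[:,0]
    if len(k): print(b,k.min().round(1),end="; ")
fl=q[(q[:,0]<-60)&(q[:,0]>-110)];print("\nflap y",np.percentile(fl[:,1],[0,1,99,100]),"tab y",np.percentile(q[q[:,0]<-128][:,1],[0,5,95,100]))
E
```

```text
bar 0.1285189 639.21375 179.66208 179.93867612190797 559
ends rel bar [(array([ -23. , -157.4]), array([25.2, -1. ])), (array([-22.7,   1.8]), array([ 27. , 155.8]))]
-150 -110.9; -130 -117.8; -110 -117.9; -90 -117.7; -70 -117.9; -50 -118.3; -30 -117.8; -10 -146.0; 10 -145.9; 30 -121.3; 50 -117.9; 70 -118.3; 90 -117.7; 110 -117.6; 130 -118.1; 150 -117.7; 
flap y [-141.54429853 -138.89017649  138.72826773  141.90034788] tab y [-19.94859734 -17.82200894  18.6458563   19.75336418]
```

```bash
python3 - <<'E'
import json,numpy as np
y=0.1285;json.dump([639.2-44.5*np.cos(y),179.7-44.5*np.sin(y),y],open("tote.json","w"))
E
python3 - <<'E'
from h import *
print(W(0,0,0))
J=[518.4,-122.5]
for s in(-1,1):
    for n,p,t in [("pick",J+[26],0),("high",J+[220],0),("place",W(-39,98,26),0),("placehi",W(-39,98,220),0),("push0",W(-110,98,38),45),("push1",W(3,98,38),45),("tab",W(-91,0,4),0),("tabup",W(-5,0,105),45),("behind",W(-120,0,150),45)]:
        q=inverse_kinematics(p,R(t,s));print(s,n,None if q is None else np.round(q,2))
E
```

```text
[np.float64(595.066892293975), np.float64(173.99747387481705), 0]
-1 pick [ 0.17  0.69 -0.07  1.97  0.1   0.48  1.73]
-1 high [-0.15  0.41  0.36  1.87 -0.18  0.89  1.99]
-1 place [-0.47  0.77 -0.11  1.78  0.14  0.61  1.03]
-1 placehi [-0.49  0.5  -0.09  1.66  0.05  0.98  1.1 ]
-1 push0 None
-1 push1 [-0.53  0.81 -0.26  2.22  2.35  0.81 -1.25]
-1 tab [-0.36  0.73 -0.09  1.98  0.15  0.44  1.14]
-1 tabup [-0.25  0.63 -0.35  2.33  2.44  0.71 -1.15]
-1 behind None
1 pick [-0.21  0.76  0.47  1.99 -0.66  0.54 -0.71]
1 high [-0.44  0.51  0.8   1.88 -0.44  0.94 -0.88]
1 place [-0.86  0.83  0.46  1.8  -0.57  0.65 -1.5 ]
1 placehi [-0.96  0.58  0.62  1.69 -0.38  1.   -1.65]
1 push0 None
1 push1 [-0.38  0.83 -0.45  2.21  2.29  0.89  2.03]
1 tab [-0.69  0.78  0.37  2.   -0.59  0.47 -1.32]
1 tabup [-0.02  0.69 -0.66  2.32  2.31  0.83  2.22]
1 behind None
```

```bash
python3 - <<'E'
from h import *
for t in (10,15,20,25,30,35,45,55):
  for s in (-1,1):
    print(t,s,[ (n,None if (q:=inverse_kinematics(p,R(t,s))) is None else np.round(q,1).tolist()) for n,p in [("push0",W(-105,98,36)),("pushhi",W(-105,98,120)),("push1",W(3,98,36)),("tab",W(-89,0,5)),("tabup",W(-5,0,105)),("beh",W(-70,0,110))]])
E
```

```text
10 -1 [('push0', [-0.7, 0.6, 0.0, 2.1, 0.3, 0.3, 0.7]), ('pushhi', [-0.6, 0.5, -0.0, 2.0, 0.2, 0.5, 0.8]), ('push1', [-0.5, 0.7, -0.1, 1.8, 0.3, 0.4, 0.9]), ('tab', [-0.4, 0.7, -0.0, 2.1, 0.4, 0.2, 0.9]), ('tabup', [-0.4, 0.6, -0.1, 1.9, 0.2, 0.5, 1.1]), ('beh', [-0.4, 0.5, -0.0, 2.0, 0.2, 0.4, 1.1])]
10 1 [('push0', [-0.9, 0.7, 0.4, 2.1, -0.5, 0.3, -1.6]), ('pushhi', [-1.0, 0.5, 0.5, 2.1, -0.4, 0.5, -1.7]), ('push1', [-0.9, 0.8, 0.5, 1.8, -0.6, 0.5, -1.5]), ('tab', [-0.6, 0.7, 0.2, 2.1, -0.6, 0.2, -1.3]), ('tabup', [-0.8, 0.7, 0.5, 1.9, -0.5, 0.5, -1.4]), ('beh', [-0.8, 0.6, 0.5, 2.1, -0.5, 0.4, -1.4])]
15 -1 [('push0', [-0.7, 0.6, -0.0, 2.1, 0.9, 0.2, 0.2]), ('pushhi', [-0.7, 0.5, 0.0, 2.1, 0.4, 0.4, 0.7]), ('push1', [-0.6, 0.7, 0.0, 1.9, 0.4, 0.3, 0.8]), ('tab', [-0.3, 0.7, -0.2, 2.2, 1.5, 0.2, -0.2]), ('tabup', [-0.4, 0.6, -0.0, 2.0, 0.3, 0.4, 1.0]), ('beh', [-0.5, 0.5, -0.0, 2.1, 0.3, 0.3, 1.0])]
15 1 [('push0', [-1.1, 0.7, 0.6, 2.2, -1.2, 0.2, -1.0]), ('pushhi', [-1.1, 0.5, 0.5, 2.1, -0.4, 0.3, -1.7]), ('push1', [-0.9, 0.8, 0.4, 1.9, -0.6, 0.3, -1.5]), ('tab', None), ('tabup', 
[... 2345 characters left out ...]
0.5, 2.1])]
45 -1 [('push0', None), ('pushhi', None), ('push1', [-0.6, 0.8, -0.1, 2.2, 2.4, 0.8, -1.4]), ('tab', None), ('tabup', [-0.3, 0.6, -0.3, 2.3, 2.4, 0.7, -1.2]), ('beh', None)]
45 1 [('push0', None), ('pushhi', None), ('push1', [-0.4, 0.8, -0.5, 2.2, 2.3, 0.9, 2.0]), ('tab', None), ('tabup', [-0.0, 0.7, -0.7, 2.3, 2.3, 0.8, 2.2]), ('beh', None)]
55 -1 [('push0', None), ('pushhi', None), ('push1', [-0.7, 0.9, -0.1, 2.3, 2.5, 1.0, -1.5]), ('tab', None), ('tabup', [-0.1, 0.8, -0.7, 2.4, 2.5, 1.1, -1.1]), ('beh', None)]
55 1 [('push0', None), ('pushhi', None), ('push1', [-0.3, 1.0, -0.7, 2.3, 2.4, 1.3, 2.0]), ('tab', None), ('tabup', [0.1, 0.9, -0.9, 2.4, 2.5, 1.2, 2.2]), ('beh', None)]
```

```bash
python3 - <<'E'
from h import *
J=[518.4,-122.5]
open_gripper()
movep(J+[240],R(0)); movel(J+[110],max_speed=250); print(movel(J+[26],max_speed=100,guard=10))
clamp(); s=read_state(); print(s["time"],s["finger_gap"],s["gripper_force"],s["eef_pos"])
movel(J+[100],max_speed=150); s=read_state(); print(s["time"],s["finger_gap"],s["ft_force"])
movel(W(-40,97,100),max_speed=250)
c=camera("scene"); cv2.imwrite("pics/held.png",cv2.resize(c["image"][70:280,200:400],None,fx=2.8,fy=2.8,interpolation=cv2.INTER_CUBIC)); print(read_state()["time"])
E
```

```text
False
4.9 65.9973422310087 63.26793663203716 [ 518.78252596 -122.47280689   26.98778778]
5.5417 65.98812575165582 [ 0.71642584 -0.62062933 -3.0264321 ]
7.2917
```

View pics/held.png

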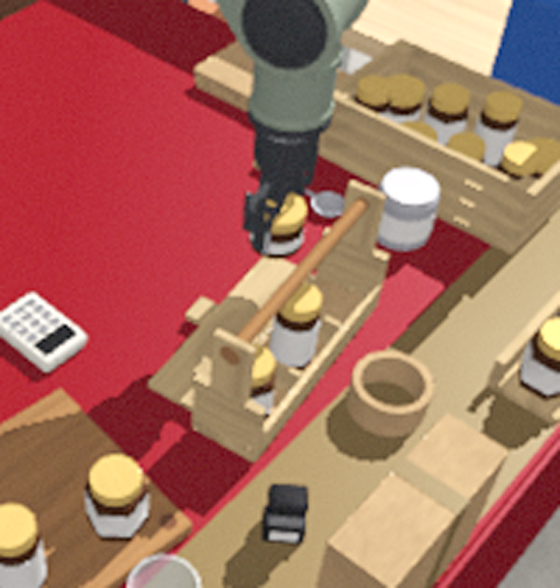

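The jar hangs upright in the gripper at (285,220), gripped by the cap and above the flap, and nothing else has moved. I'll set it on the flap now.

```bash
python3 - <<'E'
from h import *
movel(W(-40,97,40),max_speed=120); print(movel(W(-40,97,25),max_speed=30,guard=4),read_state()["eef_pos"][2])
open_gripper(); movel(W(-40,97,125),max_speed=150)
movel(W(-112,97,125),frame=R(10),max_speed=150)
c=camera("scene"); cv2.imwrite("pics/placed.png",cv2.resize(c["image"][100:250,230:360],None,fx=4,fy=4,interpolation=cv2.INTER_CUBIC))
c=camera("top");P=cloud(c);w=P[120:230,110:260].reshape(-1,3);w=w[(w[:,2]>74)&(w[:,2]<86)]-[W(0,0,0)[0],W(0,0,0)[1],0]
x=w[:,0]*np.cos(yaw)+w[:,1]*np.sin(yaw);y=-w[:,0]*np.sin(yaw)+w[:,1]*np.cos(yaw)
m=(x<0)&(x>-90)&(y>40)&(y<150);print(m.sum(),x[m].min(),x[m].max(),y[m].min(),y[m].max(),read_state()["time"])
E
```

```text
True 26.971390206062306
364 -72.20472358041808 -7.707942934088754 63.41776732085288 127.9427655283242 10.275
```

View pics/placed.png

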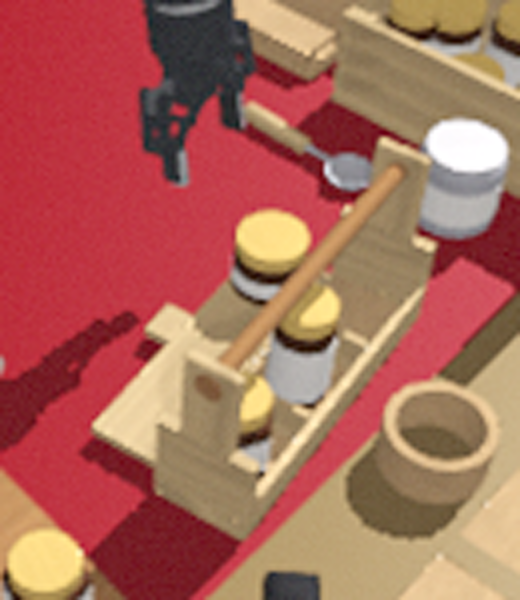

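The jar stands upright on the flap at (272,255), at tote x=-40, y=96. Next: close the fingers, go down behind it and push it in.

```bash
python3 - <<'E'
from h import *
clamp()
movel(W(-106,96.5,125),frame=R(14),max_speed=150); movel(W(-106,96.5,36),max_speed=150)
g=movel(W(-60,96.5,36),max_speed=80,guard=12); print(g,read_state()["ft_force"])
g=g or movel(W(-1,96.5,36),max_speed=60,guard=12); s=read_state();print(g,s["eef_pos"],W(-1,96.5,36),s["ft_force"])
wait(.1)
movel(W(-60,96.5,36),max_speed=150);movel(W(-115,60,120),max_speed=200)
c=camera("scene"); cv2.imwrite("pics/pushed.png",cv2.resize(c["image"][100:250,230:360],None,fx=4,fy=4,interpolation=cv2.INTER_CUBIC))
c=camera("top");P=cloud(c);w=P[120:230,110:260].reshape(-1,3);w=w[(w[:,2]>74)&(w[:,2]<86)]-[W(0,0,0)[0],W(0,0,0)[1],0]
x=w[:,0]*np.cos(yaw)+w[:,1]*np.sin(yaw);y=-w[:,0]*np.sin(yaw)+w[:,1]*np.cos(yaw)
m=(x<90)&(x>-90)&(y>55)&(y<142);print(m.sum(),x[m].min(),x[m].max(),y[m].min(),y[m].max(),read_state()["time"])
E
```

```text
Traceback (most recent call last):
workcell.PlanningError: the arm cannot follow that straight line within its joint ranges
```

```bash
cat > push.py <<'E'
from h import *
movel(W(-106,96.5,125),frame=R(10),max_speed=150); movel(W(-104,96.5,36),max_speed=150)
g=movel(W(-60,96.5,36),max_speed=80,guard=12); print(g,read_state()["ft_force"])
g=g or movel(W(-1,96.5,36),max_speed=60,guard=12); s=read_state();print(g,s["eef_pos"],W(-1,96.5,36),s["ft_force"])
wait(.1)
movel(W(-60,96.5,36),max_speed=150);movel(W(-105,60,120),max_speed=200)
c=camera("scene"); cv2.imwrite("pics/pushed.png",cv2.resize(c["image"][100:250,230:360],None,fx=4,fy=4,interpolation=cv2.INTER_CUBIC))
c=camera("top");P=cloud(c);w=P[120:230,110:260].reshape(-1,3);w=w[(w[:,2]>74)&(w[:,2]<86)]-[W(0,0,0)[0],W(0,0,0)[1],0]
x=w[:,0]*np.cos(yaw)+w[:,1]*np.sin(yaw);y=-w[:,0]*np.sin(yaw)+w[:,1]*np.cos(yaw)
m=(x<90)&(x>-90)&(y>55)&(y<142);print(m.sum(),x[m].min(),x[m].max(),y[m].min(),y[m].max(),read_state()["time"])
E
python3 push.py
```

```text
False [ 0.25596885 -0.70202488 -0.52958612]
False [581.60064649 269.63030302  36.03740072] [np.float64(581.7089849055216), np.float64(269.5737068524852), 36] [-0.6488756  -0.24575284  0.22464119]
294 7.841227195471956 59.71404885255916 65.50336383055405 130.2504573630592 15.5167
```

View pics/pushed.png

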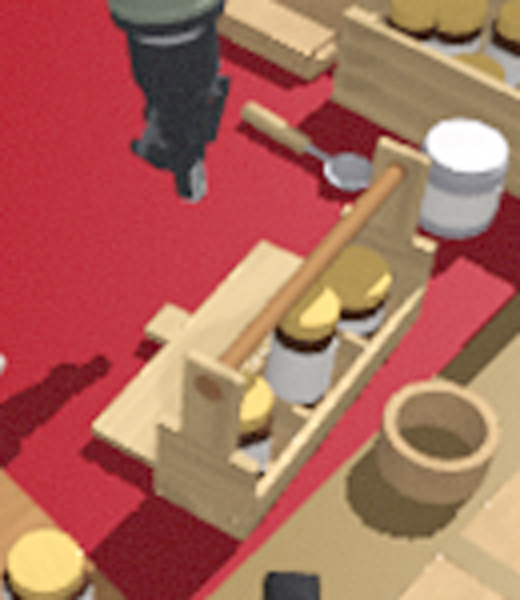

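Squat jar is upright in bay_c at about (362,285), tote x≈41, y≈98, with no other jar moved. Now grip the tab by its sides and lift the flap part-way.

```bash
python3 - <<'E'
from h import *
open_gripper()
movel(W(-92,0,100),frame=R(0),max_speed=200)
print(movel(W(-92,0,3),max_speed=90,guard=8)); clamp()
s=read_state();print(s["time"],s["finger_gap"],s["eef_pos"])
z0=s["eef_pos"][2]; d=15-z0
for a in (8,16,24,32,40,48):
    t=np.radians(10*a/48); A=np.radians(a); r=92
    cx,cz=-r*np.cos(A)-5*np.sin(A), 20+r*np.sin(A)-5*np.cos(A)
    movel(W(cx+d*np.sin(t),0,cz-d*np.cos(t)),frame=R(np.degrees(t)),max_speed=60)
s=read_state();print(s["time"],s["finger_gap"],s["ft_force"])
c=camera("scene"); cv2.imwrite("pics/lift.png",cv2.resize(c["image"][100:250,230:360],None,fx=4,fy=4,interpolation=cv2.INTER_CUBIC))
E
```

```text
False
18.5167 38.50942219308122 [503.8087985  163.28403762   3.61456106]
20.725 38.08655494109037 [ 4.94794558  6.49131288 -9.01305315]
```

View pics/lift.png

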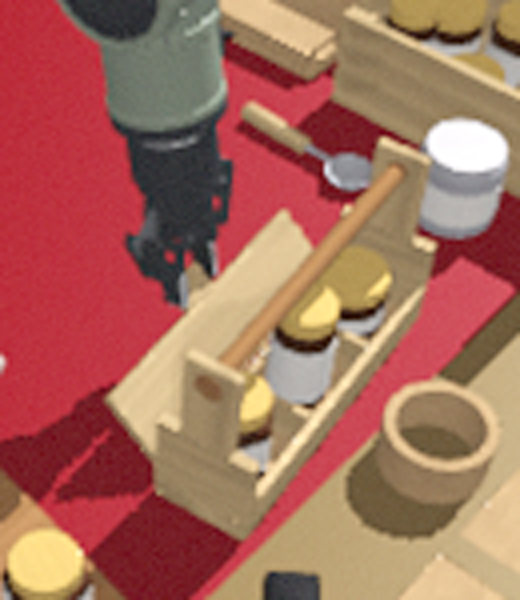

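The flap is raised about 48°, with the tab between the fingers at (195,285). I'll release it and push it shut from outside with closed fingers.

```bash
python3 - <<'E'
from h import *
open_gripper()
s=read_state();p=s["eef_pos"];movel((np.array(p)-60*np.array(s["tool_rot"])[:,2]).tolist(),frame=R(10),max_speed=150)
movel(W(-112,0,135),max_speed=150); clamp()
movel(W(-112,0,76),max_speed=120)
g=movel(W(-60,0,86),max_speed=60,guard=15); print(g,read_state()["ft_force"])
g=movel(W(-26,0,100),max_speed=50,guard=15);print(g,read_state()["ft_force"])
g=movel(W(-12,0,100),max_speed=20,guard=10);s=read_state();print(g,s["ft_force"],s["time"])
x,y=s["eef_pos"][0]-ox,s["eef_pos"][1]-oy;print("tip tote x",x*np.cos(yaw)+y*np.sin(yaw))
wait(.2);movel(W(-90,0,115),max_speed=150);movel(W(-100,0,240),frame=R(0),max_speed=250)
c=camera("scene"); cv2.imwrite("pics/shut.png",cv2.resize(c["image"][90:320,150:360],None,fx=2.6,fy=2.6,interpolation=cv2.INTER_CUBIC))
c=camera("top");P=cloud(c);w=P[120:230,110:260].reshape(-1,3)-[ox,oy,0]
X=np.stack([w[:,0]*np.cos(yaw)+w[:,1]*np.sin(yaw),-w[:,0]*np.sin(yaw)+w[:,1]*np.cos(yaw),w[:,2]],1)
m=(X[:,0]<8)&(X[:,0]>-40)&(X[:,2]>85)&(X[:,2]<135)&(abs(X[:,1])<142);k=X[m];print(m.sum(),np.percentile(k[:,0],[1,25,50,75,99]),np.percentile(k[:,2],[5,50,95]),read_state()["time"])
E
```

```text
True [-7.87222743  0.66568898  5.75088222]
True [-4.97862563  1.64803393  4.19556959]
True [-2.69401612  0.44920438  2.40084   ] 25.175
tip tote x -87.33819414085922Traceback (most recent call last):
  File "<stdin>", line 14, in <module>
    return _quantile_unchecked(
        a, q, axis, out, overwrite_input, method, keepdims, weights)
    return _ureduce(a,
                    func=_quantile_ureduce_func,
    ...<5 lines>...
                    overwrite_input=overwrite_input,
                    method=method)
    r = func(a, **kwargs)
    result = _quantile(arr,
                       quantiles=q,
    ...<2 lines>...
                       out=out,
                       weights=wgt)
    slices_having_nans = np.isnan(arr[-1, ...])
                                  ~~~^^^^^^^^^
IndexError: index -1 is out of bounds for axis 0 with size 0
```

View pics/shut.png

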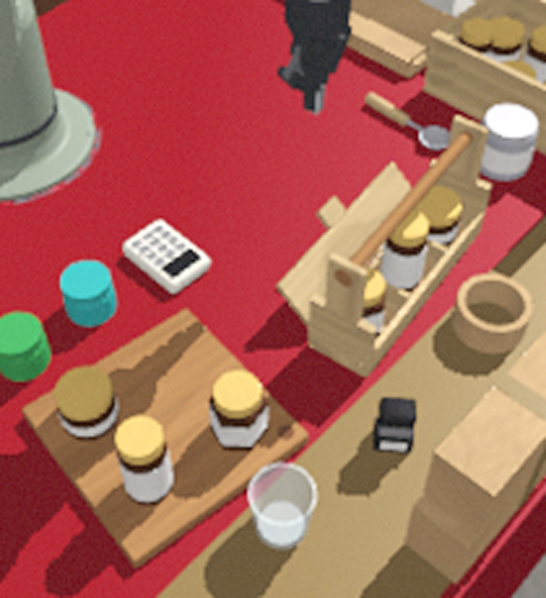

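The push stopped early because contact tripped the guard, and the flap is still half up at (350,230). I'll repeat with a higher guard.

```bash
cat > shut.py <<'E'
from h import *
movel(W(-112,0,135),frame=R(10),max_speed=200)
movel(W(-108,0,76),max_speed=120)
def tx():
    s=read_state();x,y=s["eef_pos"][0]-ox,s["eef_pos"][1]-oy;return round(float(x*np.cos(yaw)+y*np.sin(yaw)),1),np.round(s["ft_force"],1),s["time"]
for x,z,v in((-60,84,35),(-28,100,35),(-14,100,15)):
    for k in range(3):
        g=movel(W(x,0,z),max_speed=v,guard=30); print(x,g,*tx())
        if not g or x==-14: break
wait(.2);print(tx());movel(W(-90,0,115),max_speed=150);movel(W(-100,0,240),frame=R(0),max_speed=250)
c=camera("scene"); cv2.imwrite("pics/shut2.png",cv2.resize(c["image"][90:320,150:360],None,fx=2.6,fy=2.6,interpolation=cv2.INTER_CUBIC))
c=camera("top");P=cloud(c);w=P[120:230,110:260].reshape(-1,3)-[ox,oy,0]
X=np.stack([w[:,0]*np.cos(yaw)+w[:,1]*np.sin(yaw),-w[:,0]*np.sin(yaw)+w[:,1]*np.cos(yaw),w[:,2]],1)
k=X[(X[:,0]<8)&(X[:,0]>-90)&(X[:,2]>85)&(X[:,2]<135)&(abs(X[:,1])<142)]
if len(k):print(len(k),np.percentile(k[:,0],[1,25,50,75,99]),np.percentile(k[:,2],[5,50,95]),read_state()["time"])
E
python3 shut.py
```

```text
-60 True -88.1 [-8.7 -0.   6.6] 28.6
-60 True -88.7 [-8.2  0.5  6.1] 28.925
-60 True -89.2 [-8.3 -0.1  5.4] 29.2583
-28 True -88.9 [-7.6  1.1  5.2] 29.7833
-28 True -88.8 [-7.1  0.1  5.7] 30.3
-28 True -88.6 [-8.3 -1.   6.1] 30.8167
-14 True -88.7 [-6.1 -0.4  5.5] 32.0
(-88.7, array([-6.8, -0.8,  5.7]), 32.2)
```

View pics/shut2.png

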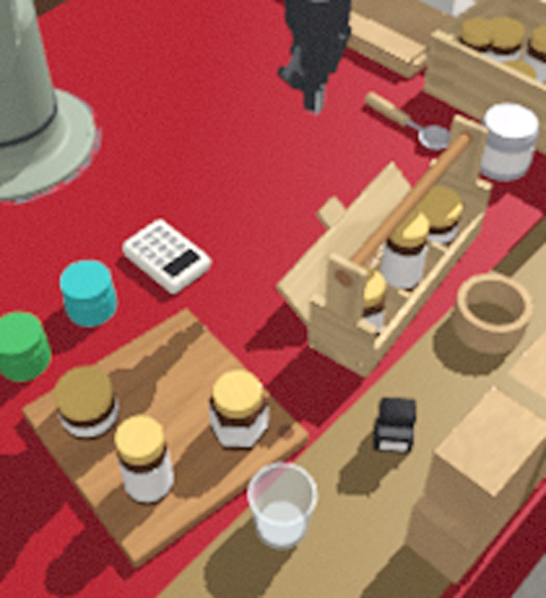

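The flap hasn't moved and blocks the fingers. I'll measure its actual angle.

```bash
python3 - <<'E'
from h import *
for n in("scene","top"):
    P=cloud(camera(n));w=P.reshape(-1,3)-[ox,oy,0]
    X=np.stack([w[:,0]*np.cos(yaw)+w[:,1]*np.sin(yaw),-w[:,0]*np.sin(yaw)+w[:,1]*np.cos(yaw),w[:,2]],1)
    for ys in((-130,-30),(-15,15),(30,130)):
        k=X[(X[:,0]<-5)&(X[:,0]>-110)&(X[:,2]>15)&(X[:,2]<130)&(X[:,1]>ys[0])&(X[:,1]<ys[1])]
        print(n,ys,len(k),[ (round(float(np.median(k[abs(k[:,0]-b)<4][:,2])),1) if (abs(k[:,0]-b)<4).any() else None) for b in range(-100,0,10)],k.min(0).round() if len(k) else "")
E
```

```text
scene (-130, -30) 295 [None, None, None, None, 62.2, 66.4, 56.2, 48.6, 39.8, 33.2] [ -60. -129.   30.]
scene (-15, 15) 139 [None, None, 84.4, 83.3, 74.0, 64.8, 56.8, 48.1, 38.8, None] [-77. -15.  36.]
scene (30, 130) 280 [None, None, None, None, 63.3, 65.5, 57.7, 47.0, 40.0, None] [-60.  31.  36.]
top (-130, -30) 490 [None, None, None, None, 66.9, 68.2, 59.2, 49.9, 42.1, 32.7] [ -60. -130.   25.]
top (-15, 15) 109 [None, None, None, None, None, 67.0, 59.9, 50.5, 40.9, 32.0] [-50. -15.  28.]
top (30, 130) 0 [None, None, None, None, None, None, None, None, None, None]
```

The flap is at about 41°, and the horizontal push jams by friction on the tab's edge. I'll follow the tab's arc instead, so contact pushes up and in without sliding.

```bash
python3 - <<'E'
s=open("h.py").read()
t=open("shut.py").read()
a=t.index("movel(W(-108"); b=t.index("def tx"); c=t.index("for x,z,v"); d=t.index("wait(.2)")
new=t[:a]+"movel(W(-108,0,67),max_speed=150)\n"+t[b:c]+'''for a in range(40,96,5):
    A=np.radians(a-5.5); x,z=-103.5*np.cos(A)-9,20+103.5*np.sin(A)-10
    g=movel(W(x,0,z),max_speed=50,guard=30); print(a,g,*tx())
    if g and a<90: break
'''+t[d:].replace("shut2","shut3")
open("shut3.py","w").write(new)
E
python3 shut3.py
```

```text
40 False -94.0 [ 0.5  0.3 -0.4] 35.1417
45 False -88.6 [ 0.9 -0.5  0.1] 35.475
50 False -82.4 [-0.8  0.3 -0.3] 35.8083
55 False -75.8 [-0.7 -0.8 -0.3] 36.1417
60 False -68.7 [-0.4  0.7 -0.4] 36.475
65 False -61.1 [-0.1 -0.1  0.1] 36.8083
70 False -53.2 [-0.4 -0.   1.1] 37.1417
75 False -44.9 [-0.8 -0.   0.5] 37.475
80 False -36.3 [ 0.4  0.7 -1.3] 37.8083
85 False -27.5 [-0.6 -0.2  0. ] 38.1417
90 False -18.6 [-0.1  0.4  0.6] 38.475
95 True -16.5 [-6.  -0.1  3. ] 38.6833
(-16.5, array([-5.9, -0. ,  1.6]), 38.8833)
226 [-9.01619778 -7.8783491  -5.04095065 -1.71184606  1.4213182 ] [ 89.10567748  97.08236186 125.71270534] 40.275
```

View pics/shut3.png

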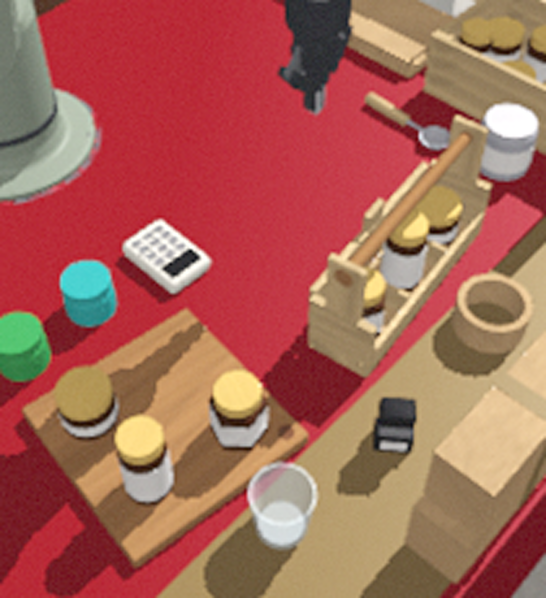

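The flap is upright against its stop: its top edge is at tote x -9 to +1, and it was pressed there with up to 30 N. All three jars stand in the tote, and the other stock jars and bystanders look undisturbed.

```bash
python3 -c "
from workcell import *
print(finish_job())"
```

```text
the job is handed in; nothing more can be done
None
```

The missing shape was the squat jar: one from the stock board now stands upright in bay_c, the flap is pushed fully shut and released, and the job was handed in at about 40 s of the 72 s allowed.

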